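# Unlock the parts drawer with its key

### The job

Unlock the grey steel chest: take the key with the straight crossbar handle from the wooden stand in the tray, push it fully home in the keyhole on the chest's top, and turn it clockwise (seen from above) until it stops. Then pull the drawer all the way open by its handle. Leave the key turned in the lock and the round-headed key in the stand, and do not shove or knock over the other things.

Things in the scene. Friction and masses are not known exactly. Their poses are not given: they have to be found in the camera images.
- bar_key: The key to use: plain steel, 100 mm long, 0.12 kg, upright, tip down, in either slot of the stand. Origin at the tip, z up the key, x along its width, y through its thickness; alike both ways round. Blade 30 (x) x 7 (y) mm, 20 mm high, rounded tip; neck 8 mm diameter, z=20 to 38 mm; collar 26 mm diameter, z=38 to 44 mm, rests on the stand's top (tip 7 mm above the stand's foot).
- disc_key: The wrong key: same steel and length, but with a round disc head (50 mm diameter, 12 mm thick) and a blade 38 mm wide that does not fit the keyhole. Stands in the other slot of the stand, 90 mm from the first. Origin at the tip, z up, x along its width.
- key_stand: Heavy fixed wooden block 170 x 60 x 45 mm (x, y, z of its own frame), origin at the centre of its underside, with two slots 41 x 10 mm at x = -45 and +45 mm, long along its x. Either key may be in either slot. It stands inside the fixed grey wooden tray, on its floor 69 mm above the table; the tray's walls rise to 133 mm above the table.
- chest: Fixed grey steel chest with one drawer, 160 mm deep (x) x 240 mm wide (y) x 110 mm high, origin at the centre of its underside. Its front, with the drawer, faces its own -x (roughly towards the robot); it stands on the right. A steel lock plate 70 x 60 mm, 14 mm thick, is let into the top at the left and stands 2 mm proud.
- keyhole (a point): Centre of the keyhole at the lock plate's upper face, 112 mm above the table, axes as the chest's. A slot 33 mm long (x) and 10 mm wide (y), edges bevelled 1.5 mm, through the 14 mm plate; the lock core's pocket below matches it. Fully home, the key's collar sits on the plate, its tip 38 mm below this point; it can turn only within 4 mm of that, and once turned it is captive.
- lock_core (a joint): Turn of the hidden lock core in rad: 0 locked (pocket in line with the keyhole), grows clockwise seen from above, stops at 1.35. The key turns it with 0.1 to 0.2 rad of play; friction 0.06 N m, no spring, it stays where it is left. The bolt leaves the drawer at about 1.0.
- drawer (a joint): Travel of the drawer in m: 0 shut, grows as it is pulled out along the chest's -x, stops at 0.08. With the bolt in place it moves only 2 mm. Friction 1.5 N, no spring.
- drawer_handle (a point): Middle of the drawer's handle: a straight round bar 10 mm thick, 90 mm long along the chest's y, 40 mm in front of the drawer's face, 85 mm above the table, 25 mm below the chest's top, right of the lock. Pinch it from above, fingers closing along the chest's x, one in the gap behind. Axes as the chest's.
- gummed_tape: Roll of brown tape, 75 mm diameter, 19 mm high, lying on the right rear of the chest's top. Bystander; origin under its centre.
- spice_jar: Spice jar with a green cap, 42 mm diameter, 97 mm high, standing on the table in front of the trays, left. Bystander; origin under its centre.
- weight: Brass scale weight, 34 mm diameter, 50 mm high, on the chest's top, rear middle, beside the tape. Bystander; origin under its centre.
- key_handle (a point): Centre of the crossbar handle of the key to use, 80 mm above its tip, on its axis, axes as the key's. The handle is 64 mm wide (x), 12 mm thick (y), 40 mm high: pinch it across the 12 mm. Lift 45 mm to clear the stand, 65 mm to clear the tray's walls. In the stand it has about 1.5 mm of play each way through the thickness and 5 mm along the width.

How it is judged:
On the way, in this order (a step that is already met when the one before it is completed fails the run):
1. the crossbar key is fully home in the lock, not yet turned (z of bar_key in the frame of keyhole below -0.0345 m and horizontal distance between bar_key and keyhole below 0.005 m and angle between bar_key's own z axis and vertical below 0.15 rad and value of joint lock_core below 0.4 rad), for 0.1 s.
2. the key has turned the lock and drawn the bolt, the drawer still shut (z of bar_key in the frame of keyhole below -0.0345 m and horizontal distance between bar_key and keyhole below 0.005 m and angle between bar_key's own z axis and vertical below 0.15 rad and value of joint lock_core above 1.15 rad and value of joint drawer below 0.02 m), for 0.1 s.
At the end, for the whole second after the job is handed in: The drawer is at rest and open by more than 65 mm, the lock core is turned by more than 1.15 rad, and the crossbar key stands at rest in the lock, its tip more than 34.5 mm below the keyhole, within 5 mm of its axis and within 0.15 rad of upright (z of bar_key in the frame of keyhole below -0.0345 m and horizontal distance between bar_key and keyhole below 0.005 m and angle between bar_key's own z axis and vertical below 0.15 rad and value of joint lock_core above 1.15 rad and value of joint drawer above 0.065 m and linear speed of bar_key below 0.02 m/s and velocity of joint drawer below 0.01 m/s); the robot touches nothing.
It fails at once if the drawer is forced open while locked (value of joint drawer above 0.008 m and value of joint lock_core below 0.7 rad).
It fails at once if the round-headed key is taken out of the stand or tipped (distance of disc_key from where it was at the start of the episode above 0.03 m or angle between disc_key's own z axis and vertical above 0.5 rad).
It fails at once if a bystander (tape roll, spice jar, weight) is shoved more than 50 mm or knocked over (distance of any of gummed_tape, spice_jar, weight from where it was at the start of the episode above 0.05 m or angle between any of gummed_tape, spice_jar, weight's own z axis and vertical above 0.5 rad).
It also fails if it takes over 58 s, if anything falls off the work surface, if the arm or the gripper's body presses on something with over 40 N, if the wrist force passes 120 N, or if a joint passes its speed limit or range.

### The arm

A 6-joint arm with a two-finger parallel gripper is mounted at the origin on the work surface; the furniture and walls round the work are solid. World frame = base frame: x ahead of the robot, y to its left, z up, the work surface at z = 0. Lengths are in m, angles in rad, forces in N, time in s.
With the tool pointing down it reaches from about 0.275 to 0.85 m from the base axis. Payload 5.2 kg.
Tool frame: the origin (TCP) lies midway between the tips of the shut fingers; the grasp point (between the pads) lies 19 mm behind it; z points along the fingers, y is the line along which they close (so a half turn about z gives the same grasp; the last joint's range is limited). The gripper opens to 85 mm and grips with 20 to 120 N. Pads are 22 mm wide; open, the fingers measure 114 mm over their backs; the gripper's body (76 mm by 85 mm) begins 54 mm behind the grasp point. The pads swing forward as they close: fully open they stand 13 mm farther back than shut.
Start: joints at [1.024, 0.259, 1.535, -0, 1.348, -0.203], TCP at [0.185, 0.518, 0.231] pointing down, gripper open.
Joint ranges: [-3.14, 3.14], [-0.91, 2.08], [0.19, 2.58], [-1.22, 4.36], [0.22, 2.71], [-3.12, 3.12]. Speed limits (rad/s): [2.57, 2.57, 3.14, 3.14, 3.14, 3.14].

### API

Orientations are given as a unit quaternion [x, y, z, w].
In Python, from workcell import r, camera gives the robot as it stands.
- The arm moves only by the tool apply_moves, never from a script. Its argument "steps" is a list of rows, each an object with "dp": the shift along the tool's x, y, z in cm, a list of three; "delta_rot": the turn, a rotation vector about the tool's x, y, z in rad, a list of three; "fingers": the opening, from -1 (shut) to 1 (fully open). A call has exactly 5 rows; each row shifts and turns the commanded pose from where the row before left it, along the tool's axes as they then stand; what a row does not reach is not made up. A row lasts 1/12 s, in which the tool goes at most 41.7 mm and 7.16 degrees, less where a joint would pass 70% of its speed; a pose out of reach is approached as far as the arm can. A call with a gripper value outside its range is refused whole. The fingers move at their own pace and stop on an object; "squeeze" is the grip in N (left out, the last holds). Time passes only in rows, so rows that do not move let the fingers close, or fill a call up. It gives the time, the measured TCP pose, the force, the opening and the grip force at its end, in the units of the state.
- r.get_obs(): the state, without advancing time (a new reading comes with each control period).
- camera(name): name is "side" or "top" or "wrist"; returns a dict with "color" (400x640x3 uint8, red, green, blue), "vertical_fov" (degrees; the focal length in pixels is half the picture's height over the tangent of half this angle, whatever the lens; pixels are square), "cx", "cy" (the principal point, pixels), "distortion" ([k1, k2, p1, p2, k3] as OpenCV has them; the pictures are not rectified), "R" (3x3) and "t" (3): a world point X has camera coordinates R X + t; the wrist camera has in their place "mount" (4x4, takes a point from camera to tool coordinates, whose origin is the TCP and whose axes are the flange's). Camera axes: x right, y down, z forward; pixel columns grow to the right and rows downward; lengths in m; the calibration is good to about 2 mm. A picture is of the moment at which its call begins: read the wrist's pose just before it. There is no depth.
- r.sign_off(): hands the job in; it is judged then, once.
The state is a dict: "clock": time; "joint_pos": joint angles; "qd": joint speeds; "joint_torque": joint torques, N m; "position": TCP position; "ee_rot": TCP orientation; "force": force on the tool from outside, world axes, zero at the start; "torque": the same for the moment, N m; "gripper_width": finger opening in m; "grasp_force": force on a finger pad.
Only numpy, scipy, OpenCV 4.12 (cv2) and the standard library are available. Lean on these libraries where they do the work, as an engineer would, in place of code of your own. Each camera call takes 0.05 s, during which the arm holds its last target. There are 200 camera calls.

## Working session

There is one attempt and no reset: what is moved stays moved. The work goes in short steps, Python scripts to look and compute and a tool call to move; the robot and the scene stay as the last step left them, time stands still between calls to the robot, and variables do not carry over. Pictures are saved under pics/ and viewed, at most 12 in all, crops included, and the job is handed in when it is done.

Besides the shell and the picture viewer there is one more tool, called after ">>>" by a JSON object that holds its "name" and its "arguments". apply_moves: Moves the arm, as the interface text tells. Its arguments: {"type":"object","properties":{"steps":{"type":"array"},"squeeze":{"type":"number"}},"required":["steps"]}

```bash
ls; mkdir -p pics
cat > h.py <<'E'
import numpy as np, cv2, pickle
from scipy.spatial.transform import Rotation as Ro
from workcell import r, camera
def shot(n):
    o=r.get_obs(); c=camera(n); c['color']=np.array(c['color'])
    f=200/np.tan(np.radians(c['vertical_fov'])/2)
    c['K']=np.array([[f,0,c['cx']],[0,f,c['cy']],[0,0,1.]]); c['D']=np.array(c['distortion'],float)
    if n=='wrist':
        T=np.eye(4);T[:3,:3]=Ro.from_quat(o['ee_rot']).as_matrix();T[:3,3]=o['position']
        W=T@np.array(c['mount']); c['R']=W[:3,:3].T; c['t']=-W[:3,:3].T@W[:3,3]
    c['R']=np.array(c['R']);c['t']=np.array(c['t']); return c
def save(c,name): cv2.imwrite('pics/'+name+'.png',c['color'][:,:,::-1]); pickle.dump(c,open('pics/'+name+'.pkl','wb'))
def load(name): return pickle.load(open('pics/'+name+'.pkl','rb'))
def ray(c,uv):
    p=cv2.undistortPoints(np.array(uv,float).reshape(-1,1,2),c['K'],c['D']).reshape(-1,2)
    d=np.c_[p,np.ones(len(p))]@c['R']; o=-c['R'].T@c['t']
    return o,d/np.linalg.norm(d,axis=1)[:,None]
def onz(c,uv,z):
    o,d=ray(c,uv); return o+d*((z-o[2])/d[:,2])[:,None]
def proj(c,X):
    return cv2.projectPoints(np.array(X,float).reshape(-1,1,3),cv2.Rodrigues(c['R'])[0],c['t'],c['K'],c['D'])[0].reshape(-1,2)
def tri(*cu):
    A=np.zeros((3,3));b=np.zeros(3)
    for c,uv in cu:
        o,d=ray(c,[uv]);P=np.eye(3)-np.outer(d[0],d[0]);A+=P;b+=P@o
    return np.linalg.solve(A,b)
E
python3 - <<'E'
from h import *
for n in ['top','side','wrist']:
    c=shot(n);save(c,n+'0');print(n,c['vertical_fov'],-c['R'].T@c['t'],c['R'][2])
o=r.get_obs();print({k:np.round(v,3) for k,v in o.items()})
E
```

```text
pics
top 54.28747447979061 [ 0.25643568 -0.0519553   1.23421525] [ 0.22646005 -0.01761711 -0.97386112]
side 47.1123144157444 [1.5489692  0.14399877 1.11022457] [-0.72138452 -0.15835061 -0.674188  ]
wrist 63.184929751164425 [0.11211366 0.54263005 0.37221746] [ 0.28523346 -0.10406775 -0.95279157]
{'clock': np.float64(0.15), 'joint_pos': array([ 1.024,  0.259,  1.536, -0.   ,  1.348, -0.203]), 'qd': array([ 0.003, -0.002, -0.005, -0.001,  0.   ,  0.   ]), 'joint_torque': array([ 2.0000e-03, -4.4639e+01, -2.9082e+01, -0.0000e+00,  8.0000e-03,
        0.0000e+00]), 'position': array([0.185, 0.517, 0.231]), 'ee_rot': array([ 0.171,  0.985, -0.001, -0.   ]), 'force': array([-0.58 , -0.298,  0.051]), 'torque': array([-0.034,  0.02 ,  0.02 ]), 'grasp_force': np.float64(0.0), 'gripper_width': np.float64(0.085)}
```

View pics/top0.png

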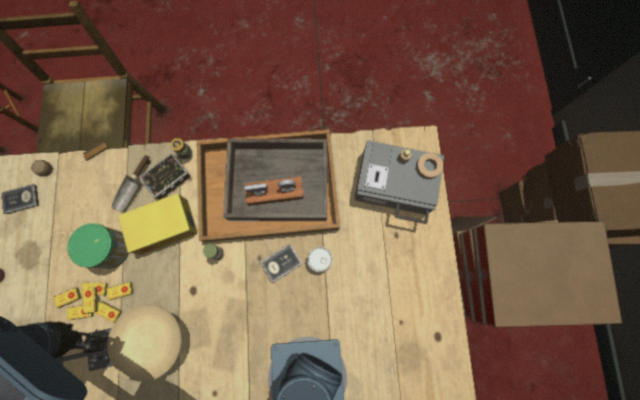

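View pics/side0.png

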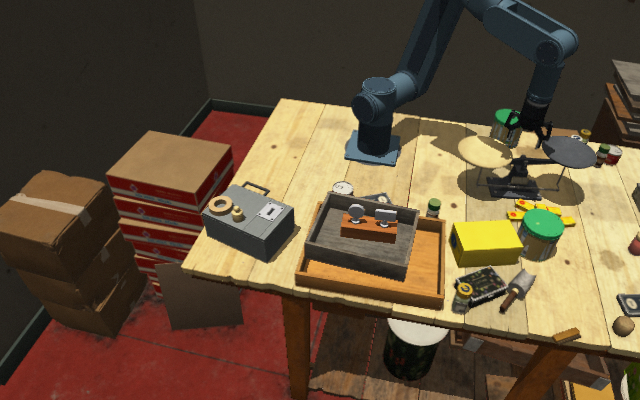

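View pics/wrist0.png

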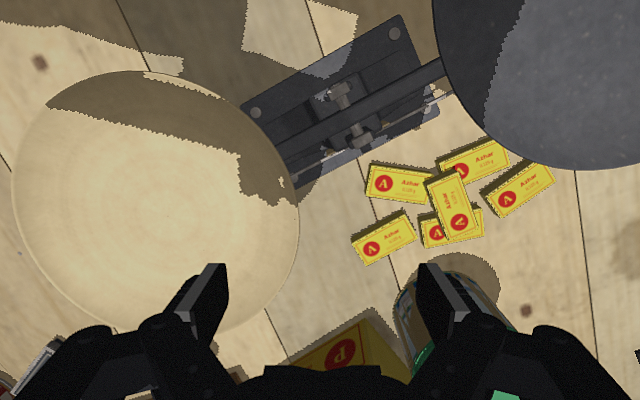

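Top view: stand at about (275,190), with keys at (257,187) and (287,184). The lock plate is at (377,177) and the handle bar at about (403,225). Side view: disc head at (357,211), crossbar head at (386,217), so the crossbar key is the left (+y) one in the top view. Next I'll enlarge these regions.

Run:
```python
from h import *
t=load('top0');s=load('side0')
def cr(c,x,y,w,h,k): return cv2.resize(c['color'][y:y+h,x:x+w],None,fx=k,fy=k,interpolation=cv2.INTER_CUBIC)
a=cr(t,236,165,80,50,5);b=cr(s,330,195,80,50,5);e=cr(t,350,137,100,100,4)[:350];g=cr(s,195,175,110,88,4)[:350]
e=cv2.resize(cr(t,352,140,92,92,1),(400,400));e=cv2.resize(cr(t,350,140,100,85+8,1),(350,325));
im=np.zeros((590,800,3),np.uint8);im[:250,:400]=a;im[:250,400:]=b
im[250:,:400]=cr(t,350,140,100,85,4);im[250:,400:]=cr(s,198,175,100,85,4)
cv2.imwrite('pics/z.png',im[:,:,::-1])
```

```text
(no output)
```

View pics/z.png

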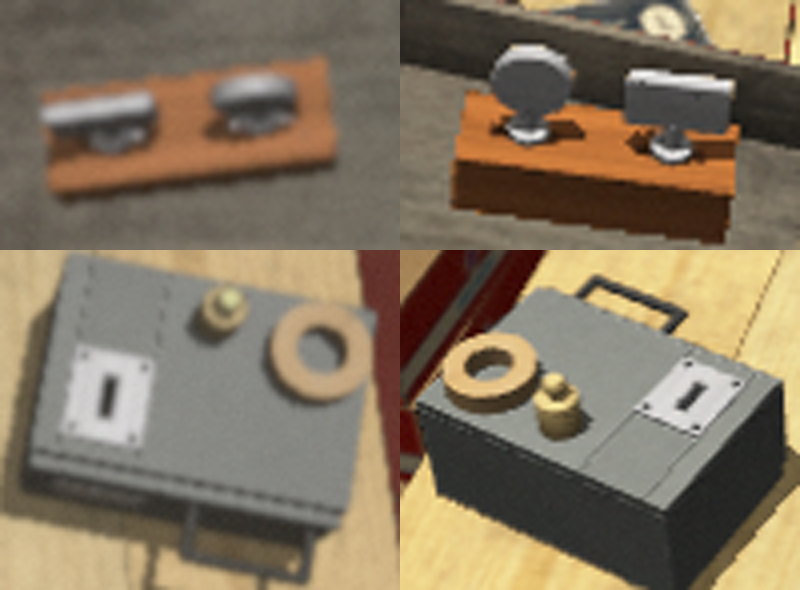

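Run:
```python
from h import *
t=load('top0');s=load('side0')
def T(x,y,k=5,x0=236,y0=165): return (x0+(x+.5)/k-.5,y0+(y+.5)/k-.5)
P=dict(bartop=(T(98,107),T(279,78,5,330,195)), disc=(T(254,88),T(132,52,5,330,195)),
 keyhole=(T(108,147,4,350,140),T(291,147,4,198,175)),
 hA=(T(188,302,4,350,140),T(288,62,4,198,175)),hB=(T(303,325,4,350,140),T(196,28,4,198,175)))
for n,(a,b) in P.items():
    X=tri((t,a),(s,b));print(n,X.round(4),np.round(proj(t,[X])[0]-a,1),np.round(proj(s,[X])[0]-b,1))
L=onz(t,[T(44,114),T(154,102)],.069+.007+.1);print('bar ends',L,L.mean(0),np.degrees(np.arctan2(*(L[1]-L[0])[1::-1])))
S=onz(t,[T(40,95),T(330,60),T(335,155),T(52,195)],.114);print('stand',S,S.mean(0))
pl=onz(t,[T(77,97,4,350,140),T(154,103,4,350,140),T(144,194,4,350,140),T(66,185,4,350,140)],.112);print('plate',pl,pl.mean(0))
S2=onz(s,[T(70,93,5,330,195),T(340,127,5,330,195)],.114);print('side stand back edge',S2)
print('side bar ends',onz(s,[T(225,74,5,330,195),T(334,82,5,330,195)],.176))
```

```text
bartop [0.5444 0.1085 0.1727] [-0.1  0. ] [-0.1  0. ]
disc [0.5481 0.02   0.1776] [-0.1  0. ] [-0.1 -0. ]
keyhole [ 0.5669 -0.2466  0.108 ] [-0.  0.] [-0. -0.]
hA [ 0.4479 -0.2935  0.0876] [-1.3  0.4] [-1.2 -0.3]
hB [ 0.4253 -0.3808  0.0883] [-0.1  0. ] [-0.1 -0. ]
bar ends [[0.54159634 0.13801197 0.176     ]
 [0.54430556 0.07620981 0.176     ]] [0.54295095 0.10711089 0.176     ] -87.48993935370264
stand [[ 0.57013341  0.15122761  0.114     ]
 [ 0.57986195 -0.02206039  0.114     ]
 [ 0.5215388  -0.02160559  0.114     ]
 [ 0.50884365  0.14568204  0.114     ]] [0.54509445 0.06331092 0.114     ]
plate [[ 0.60637572 -0.22660404  0.112     ]
 [ 0.59773171 -0.28407893  0.112     ]
 [ 0.52788314 -0.2689359   0.112     ]
 [ 0.53872074 -0.21173331  0.112     ]] [ 0.56767783 -0.24783805  0.112     ]
side stand back edge [[ 0.52622151 -0.01932903  0.114     ]
 [ 0.51633818  0.14919434  0.114     ]]
side bar ends [[0.55211711 0.07714528 0.176     ]
 [0.54358062 0.14118626 0.176     ]]
```

The crossbar key is at about (0.544, 0.108) with its width nearly along world y. The keyhole is at about (0.567, -0.247), chest yaw about -12.5°. Now I'll plan the move to a spot above the key.

```bash
cat >> h.py <<'E'
def plan(xyz,yaw,n=None,start=None,stepcm=4.0,rot=0.12):
    """rows (dp cm, rz) to bring TCP to xyz, tool y at world angle yaw(deg), pointing down"""
    o=r.get_obs()
    p,q=(np.array(o['position']),Ro.from_quat(o['ee_rot'])) if start is None else start
    G=Ro.from_matrix(np.array([[-np.sin(np.radians(yaw)),np.cos(np.radians(yaw)),0],[np.cos(np.radians(yaw)),np.sin(np.radians(yaw)),0],[0,0,-1]]).T)
    xyz=np.array(xyz,float); rv=(q.inv()*G).as_rotvec()
    if n is None: n=int(np.ceil(max(np.linalg.norm(xyz-p)*100/stepcm,np.linalg.norm(rv)/rot,1)))
    print('rv total',rv.round(3),'rows',n)
    p0=p.copy()
    for i in range(n):
        w=p0+(xyz-p0)*(i+1)/n
        dp=np.round(q.inv().apply(w-p)*100,2 if n<4 else 1); k=(q.inv()*G).as_rotvec()/(n-i); k=np.round(k,3 if n<4 else 2)
        print(dp.tolist(),k.tolist())
        p=p+q.apply(dp/100); q=q*Ro.from_rotvec(k)
    print('end',p.round(4)); return p,q
E
python3 - <<'E'
from h import *
a=plan([.20,.50,.27],70,n=2);a=plan([.544,.105,.28],3.5,start=a,n=18)
E
```

```text
rv total [-0.001 -0.     0.005] rows 2
[-0.99, -0.57, -1.97] [-0.001, -0.0, 0.003]
[-1.0, -0.57, -1.97] [-0.0, -0.0, 0.002]
end [0.2  0.5  0.27]
rv total [-1.000e-03  0.000e+00  1.161e+00] rows 18
[-2.5, -1.4, -0.1] [-0.0, 0.0, 0.06]
[-2.7, -1.3, -0.0] [-0.0, 0.0, 0.06]
[-2.7, -1.1, -0.1] [-0.0, 0.0, 0.07]
[-2.7, -0.9, -0.0] [-0.0, 0.0, 0.06]
[-2.8, -0.7, -0.1] [-0.0, 0.0, 0.07]
[-2.9, -0.5, -0.0] [-0.0, 0.0, 0.06]
[-2.9, -0.4, -0.1] [-0.0, 0.0, 0.07]
[-2.9, -0.2, -0.0] [-0.0, 0.0, 0.06]
[-2.9, 0.1, -0.1] [-0.0, 0.0, 0.07]
[-2.9, 0.2, -0.1] [-0.0, 0.0, 0.06]
[-2.9, 0.4, -0.0] [-0.0, 0.0, 0.07]
[-2.8, 0.6, -0.1] [-0.0, 0.0, 0.06]
[-2.9, 0.7, -0.0] [-0.0, 0.0, 0.07]
[-2.7, 1.0, -0.1] [-0.0, 0.0, 0.06]
[-2.7, 1.1, -0.0] [-0.0, 0.0, 0.07]
[-2.6, 1.3, -0.1] [-0.0, 0.0, 0.06]
[-2.5, 1.4, -0.0] [-0.0, 0.0, 0.07]
[-2.4, 1.7, -0.1] [-0.0, 0.0, 0.06]
end [0.5442 0.1053 0.28  ]
```

>>> {"name": "apply_moves", "arguments": {"steps": [{"dp": [-1,-0.6,-2],"delta_rot": [0,0,0],"fingers": 1},{"dp": [-1,-0.6,-2],"delta_rot": [0,0,0],"fingers": 1},{"dp": [-2.5,-1.4,-0.1],"delta_rot": [0,0,0.06],"fingers": 1},{"dp": [-2.7,-1.3,0],"delta_rot": [0,0,0.06],"fingers": 1},{"dp": [-2.7,-1.1,-0.1],"delta_rot": [0,0,0.07],"fingers": 1}]}}

```text
clock: 0.57
position: [0.2583, 0.4329, 0.2733]
ee_rot: [0.265, 0.964, 0.0, 0.0]
force: [-0.0, 0.2, 0.3]
gripper_width: 0.0853
grasp_force: 0.0
```

>>> {"name": "apply_moves", "arguments": {"steps": [{"dp": [-2.7,-0.9,0],"delta_rot": [0,0,0.06],"fingers": 1},{"dp": [-2.8,-0.7,-0.1],"delta_rot": [0,0,0.07],"fingers": 1},{"dp": [-2.9,-0.5,0],"delta_rot": [0,0,0.06],"fingers": 1},{"dp": [-2.9,-0.4,-0.1],"delta_rot": [0,0,0.07],"fingers": 1},{"dp": [-2.9,-0.2,0],"delta_rot": [0,0,0.06],"fingers": 1}]}}

```text
clock: 0.98
position: [0.3543, 0.3234, 0.2753]
ee_rot: [0.416, 0.91, -0.0, -0.0]
force: [-0.4, -0.7, 0.4]
gripper_width: 0.0853
grasp_force: 0.0
```

>>> {"name": "apply_moves", "arguments": {"steps": [{"dp": [-2.9,0.1,-0.1],"delta_rot": [0,0,0.07],"fingers": 1},{"dp": [-2.9,0.2,-0.1],"delta_rot": [0,0,0.06],"fingers": 1},{"dp": [-2.9,0.4,0],"delta_rot": [0,0,0.07],"fingers": 1},{"dp": [-2.8,0.6,-0.1],"delta_rot": [0,0,0.06],"fingers": 1},{"dp": [-2.9,0.7,0],"delta_rot": [0,0,0.07],"fingers": 1}]}}

```text
clock: 1.4
position: [0.4507, 0.2142, 0.2783]
ee_rot: [0.559, 0.829, 0.0, -0.0]
force: [0.8, 0.7, 0.0]
gripper_width: 0.0854
grasp_force: 0.0
```

>>> {"name": "apply_moves", "arguments": {"steps": [{"dp": [-2.7,1.0,-0.1],"delta_rot": [0,0,0.06],"fingers": 1},{"dp": [-2.7,1.1,0],"delta_rot": [0,0,0.07],"fingers": 1},{"dp": [-2.6,1.3,-0.1],"delta_rot": [0,0,0.06],"fingers": 1},{"dp": [-2.5,1.4,0],"delta_rot": [0,0,0.07],"fingers": 1},{"dp": [-2.4,1.7,-0.1],"delta_rot": [0,0,0.06],"fingers": 1}]}}

```text
clock: 1.82
position: [0.5466, 0.1055, 0.2809]
ee_rot: [0.684, 0.729, -0.0, -0.0]
force: [0.8, 0.3, -0.4]
gripper_width: 0.0855
grasp_force: 0.0
```

>>> {"name": "apply_moves", "arguments": {"steps": [{"dp": [0,0,0],"delta_rot": [0,0,0],"fingers": 1},{"dp": [0,0,0],"delta_rot": [0,0,0],"fingers": 1},{"dp": [0,0,0],"delta_rot": [0,0,0],"fingers": 1},{"dp": [0,0,0],"delta_rot": [0,0,0],"fingers": 1},{"dp": [0,0,0],"delta_rot": [0,0,0],"fingers": 1}]}}

```text
clock: 2.23
position: [0.5455, 0.1078, 0.2815]
ee_rot: [0.682, 0.731, 0.0, -0.0]
force: [0.0, 0.2, -0.4]
gripper_width: 0.0855
grasp_force: 0.0
```

Run:
```python
from h import *
c=shot('wrist');save(c,'w1');o=r.get_obs();print(o['position'],o['ee_rot'],o['clock'])
```

```text
[0.5456182  0.10774482 0.28150031] [ 6.82380682e-01  7.30996988e-01  8.43791965e-05 -2.87015888e-05] 2.2833
```

View pics/w1.png

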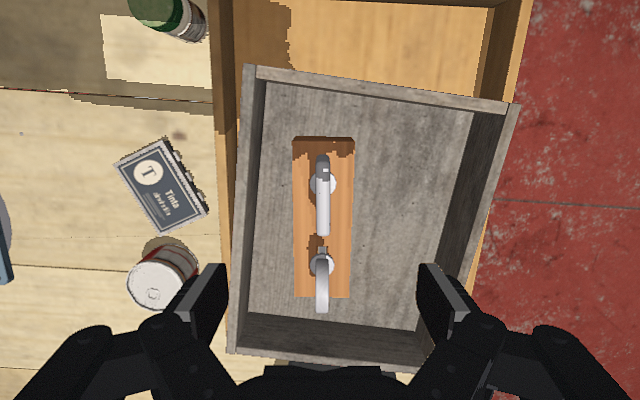

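The wrist view shows the stand at (323,218). The crossbar key is at (322,200), with its top face between rows of about 155 and 235, and the disc key at (322,285). Now I'll extract the bright top face and the stand edges.

Run:
```python
from h import *
c=load('w1');im=c['color'].astype(int)
g=im.sum(2)/3;sat=im.max(2)-im.min(2)
m=((sat<25)).astype(np.uint8);m[:,:300]=0;m[:,345:]=0;m[:148]=0;m[250:]=0
for v in range(150,246,6):
    print(v,[(u,int(g[v,u]),int(sat[v,u])) for u in range(312,334,2)])
h=cv2.cvtColor(c['color'],cv2.COLOR_RGB2HSV)
w=((h[:,:,1]>110)&(h[:,:,0]<20)).astype(np.uint8);w[:,:280]=0;w[:,370:]=0;w[:128]=0;w[312:]=0
w=cv2.morphologyEx(w,cv2.MORPH_CLOSE,np.ones((15,15)))
ct=max(cv2.findContours(w,0,2)[0],key=cv2.contourArea);b=cv2.boxPoints(cv2.minAreaRect(ct));print(b)
print(onz(c,b,.114),onz(c,b,.114).mean(0))
```

```text
150 [(312, 87, 69), (314, 83, 69), (316, 84, 67), (318, 86, 68), (320, 88, 70), (322, 89, 71), (324, 85, 72), (326, 84, 68), (328, 85, 67), (330, 84, 66), (332, 107, 81)]
156 [(312, 86, 68), (314, 84, 66), (316, 79, 54), (318, 80, 8), (320, 82, 1), (322, 83, 1), (324, 80, 1), (326, 77, 4), (328, 102, 41), (330, 162, 112), (332, 158, 107)]
162 [(312, 85, 69), (314, 86, 73), (316, 78, 4), (318, 104, 1), (320, 113, 3), (322, 112, 3), (324, 111, 2), (326, 109, 2), (328, 89, 4), (330, 151, 111), (332, 157, 108)]
168 [(312, 85, 65), (314, 82, 76), (316, 105, 6), (318, 119, 3), (320, 126, 4), (322, 121, 2), (324, 173, 3), (326, 161, 3), (328, 122, 3), (330, 131, 80), (332, 158, 109)]
174 [(312, 76, 48), (314, 120, 4), (316, 105, 3), (318, 118, 2), (320, 126, 3), (322, 126, 3), (324, 130, 4), (326, 122, 2), (328, 113, 2), (330, 188, 5), (332, 115, 10)]
180 [(312, 132, 2), (314, 132, 2), (316, 153, 5), (318, 194, 3), (320, 217, 5), (322, 166, 3), (324, 117, 3), (326, 111, 3), (328, 123, 3), (330, 196, 5), (332, 239, 3)]
186 [(312, 131, 3), (314, 132, 2), (316, 149, 3), (318, 191, 3), (320, 21
[... 1226 characters left out ...]
9, 4), (322, 217, 3), (324, 224, 4), (326, 216, 3), (328, 203, 3), (330, 133, 57), (332, 149, 110)]
234 [(312, 156, 111), (314, 69, 59), (316, 64, 70), (318, 183, 5), (320, 207, 3), (322, 211, 4), (324, 213, 3), (326, 210, 4), (328, 195, 7), (330, 140, 113), (332, 148, 105)]
240 [(312, 83, 63), (314, 83, 64), (316, 76, 62), (318, 77, 60), (320, 78, 63), (322, 74, 59), (324, 137, 102), (326, 149, 105), (328, 150, 107), (330, 148, 103), (332, 147, 104)]
[[292. 136.]
 [354. 136.]
 [354. 297.]
 [292. 297.]]
[[ 0.51467193  0.1497479   0.114     ]
 [ 0.57258221  0.15374584  0.114     ]
 [ 0.58981647 -0.01977564  0.114     ]
 [ 0.52180871 -0.02449445  0.114     ]] [0.54971983 0.06480591 0.114     ]
```

Run:
```python
from h import *
c=load('w1')
print('cam',-c['R'].T@c['t'])
p=onz(c,[(322.8,236.5),(322.5,198),(322.8,228),(322.5,168),(322.5,155)],.176);print(p)
print(onz(c,[(316,200),(329.3,200)],.176))
ax=np.array([-.0602,.998]);
for yaw in (-3.5,):
  print('centre',p[0,:2]+.032*ax)
print('collar top',onz(c,[(311,183),(335,183)],.120), onz(c,[(323,196),(323,172)],.12))
X=(.5445,.1085);print('pred axis',proj(c,[[*X,.120],[*X,.176]]))
print('disc dir',onz(c,[(322,312),(322,282)],.17))
```

```text
cam [0.54047053 0.18423907 0.42313094]
[[0.54853722 0.07682452 0.176     ]
 [0.54598753 0.10988869 0.176     ]
 [0.5480113  0.08434901 0.176     ]
 [0.54430979 0.13399049 0.176     ]
 [0.54361201 0.14401482 0.176     ]]
[[0.54094611 0.107875   0.176     ]
 [0.55149752 0.10860476 0.176     ]]
centre [0.54661082 0.10876052]
collar top [[0.53518585 0.10727468 0.12      ]
 [0.55815859 0.10886274 0.12      ]] [[0.54758141 0.09509898 0.12      ]
 [0.54592097 0.1187925  0.12      ]]
pred axis [[320.77147269 182.41222802]
 [320.51180868 199.54518843]]
disc dir [[ 0.55323254 -0.00065621  0.17      ]
 [ 0.55107639  0.03052782  0.17      ]]
```

>>> {"name": "apply_moves", "arguments": {"steps": [{"dp": [0.1,0.08,3],"delta_rot": [0,0,0],"fingers": -0.2},{"dp": [0,0,3],"delta_rot": [0,0,0],"fingers": -0.2},{"dp": [0,0,2],"delta_rot": [0,0,0],"fingers": -0.2},{"dp": [0,0,0],"delta_rot": [0,0,0],"fingers": -0.2},{"dp": [0,0,0],"delta_rot": [0,0,0],"fingers": -0.2}]}}

```text
clock: 2.7
position: [0.5461, 0.1084, 0.2009]
ee_rot: [0.683, 0.731, -0.001, -0.001]
force: [0.1, 0.6, 0.4]
gripper_width: 0.0342
grasp_force: 0.0
```

>>> {"name": "apply_moves", "arguments": {"steps": [{"dp": [0,0,2],"delta_rot": [0,0,0],"fingers": -0.2},{"dp": [0,0,2],"delta_rot": [0,0,0],"fingers": -0.2},{"dp": [0,0,1.5],"delta_rot": [0,0,0],"fingers": -0.2},{"dp": [0,0,0.8],"delta_rot": [0,0,0],"fingers": -0.2},{"dp": [0,0,0],"delta_rot": [0,0,0],"fingers": -0.2}]}}

```text
clock: 3.12
position: [0.5469, 0.108, 0.1383]
ee_rot: [0.683, 0.731, -0.0, -0.0]
force: [0.7, 0.4, -0.1]
gripper_width: 0.0343
grasp_force: 0.0
```

>>> {"name": "apply_moves", "arguments": {"steps": [{"dp": [0,0,0],"delta_rot": [0,0,0],"fingers": -0.5},{"dp": [0,0,0],"delta_rot": [0,0,0],"fingers": -0.7},{"dp": [0,0,0],"delta_rot": [0,0,0],"fingers": -0.8},{"dp": [0,0,0],"delta_rot": [0,0,0],"fingers": -1},{"dp": [0,0,0],"delta_rot": [0,0,0],"fingers": -1}], "squeeze": 20}}

```text
clock: 3.53
position: [0.5475, 0.1078, 0.1398]
ee_rot: [0.683, 0.73, 0.001, 0.001]
force: [-1.7, -0.1, 5.9]
gripper_width: 0.0117
grasp_force: 22.2
```

>>> {"name": "apply_moves", "arguments": {"steps": [{"dp": [0,0,0],"delta_rot": [0,0,0],"fingers": -1},{"dp": [0,0,0],"delta_rot": [0,0,0],"fingers": -1},{"dp": [0,0,-0.5],"delta_rot": [0,0,0],"fingers": -1},{"dp": [0,0,-0.5],"delta_rot": [0,0,0],"fingers": -1},{"dp": [0,0,-1],"delta_rot": [0,0,0],"fingers": -1}], "squeeze": 50}}

```text
clock: 3.95
position: [0.5466, 0.1077, 0.1581]
ee_rot: [0.683, 0.73, -0.001, -0.001]
force: [0.1, 0.5, -1.4]
gripper_width: 0.0114
grasp_force: 49.8
```

>>> {"name": "apply_moves", "arguments": {"steps": [{"dp": [0,0,-1.5],"delta_rot": [0,0,0],"fingers": -1},{"dp": [0,0,-2],"delta_rot": [0,0,0],"fingers": -1},{"dp": [0,0,-2],"delta_rot": [0,0,0],"fingers": -1},{"dp": [0,0,-1.5],"delta_rot": [0,0,0],"fingers": -1},{"dp": [0,0,0],"delta_rot": [0,0,0],"fingers": -1}]}}

```text
clock: 4.37
position: [0.5492, 0.1078, 0.2328]
ee_rot: [0.683, 0.73, 0.003, 0.003]
force: [0.3, -0.1, -1.1]
gripper_width: 0.0117
grasp_force: 49.8
```

Run:
```python
from h import *
c=shot('side');save(c,'s1');c=shot('top');save(c,'t1')
print(r.get_obs()['position'],r.get_obs()['gripper_width'])
a=load('s1')['color'][120:260,300:440];b=load('t1')['color'][110:250,220:360]
cv2.imwrite('pics/z2.png',cv2.resize(np.hstack([a,b]),(800,400),interpolation=2)[:,:,::-1])
a=plan([.50,-.05,.24],40,stepcm=3.5,rot=.11);a=plan([.565,-.247,.225],77.5,start=a,stepcm=3.5,rot=.11)
```

```text
[0.54734722 0.10779305 0.22894607] 0.011432096617309463
rv total [ 0.002  0.001 -0.631] rows 6
[-2.6, -1.0, -0.2] [0.0, 0.0, -0.11]
[-2.4, -1.2, -0.2] [0.0, 0.0, -0.1]
[-2.3, -1.5, -0.2] [0.0, 0.0, -0.11]
[-2.2, -1.7, -0.1] [0.0, 0.0, -0.1]
[-1.9, -1.9, -0.2] [0.0, 0.0, -0.11]
[-1.8, -2.2, -0.2] [0.0, 0.0, -0.1]
end [ 0.4999 -0.0505  0.2399]
rv total [ 0.001  0.001 -0.656] rows 6
[-3.2, -1.3, 0.2] [0.0, 0.0, -0.11]
[-3.1, -1.6, 0.3] [0.0, 0.0, -0.11]
[-2.8, -1.9, 0.2] [0.0, 0.0, -0.11]
[-2.6, -2.3, 0.3] [0.0, 0.0, -0.11]
[-2.4, -2.5, 0.2] [0.0, 0.0, -0.11]
[-2.1, -2.7, 0.3] [0.0, 0.0, -0.11]
end [ 0.5655 -0.2467  0.225 ]
```

View pics/z2.png

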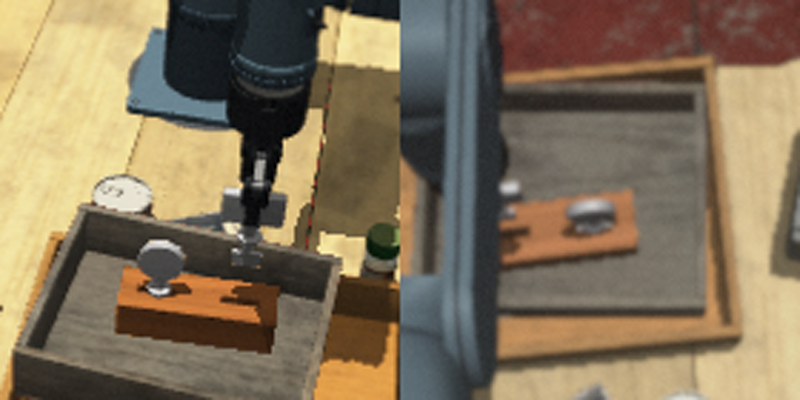

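Run:
```python
from h import *
o=r.get_obs();print(o['position'],o['ee_rot'])
a=plan([.5475,.1078,.275],4,n=2);a=plan([.60,-.16,.275],77.5,start=a,stepcm=3.5,rot=.11)
```

```text
[0.54734722 0.10779305 0.22894607] [6.83047400e-01 7.30373553e-01 5.81086178e-04 6.19226988e-04]
rv total [ 0.002  0.    -0.003] rows 2
[-0.0, 0.01, -2.3] [0.001, 0.0, -0.001]
[-0.0, 0.01, -2.31] [0.001, 0.0, -0.002]
end [0.5475 0.1078 0.275 ]
rv total [-0.    -0.    -1.283] rows 12
[-2.3, 0.3, 0.0] [-0.0, -0.0, -0.11]
[-2.2, 0.0, 0.0] [-0.0, -0.0, -0.11]
[-2.3, -0.2, 0.0] [-0.0, -0.0, -0.11]
[-2.2, -0.5, 0.0] [-0.0, -0.0, -0.11]
[-2.2, -0.7, 0.0] [-0.0, -0.0, -0.11]
[-2.1, -0.9, 0.0] [-0.0, -0.0, -0.1]
[-1.9, -1.2, 0.0] [-0.0, -0.0, -0.11]
[-1.9, -1.3, 0.0] [-0.0, -0.0, -0.1]
[-1.6, -1.5, 0.0] [-0.0, -0.0, -0.11]
[-1.5, -1.7, 0.0] [-0.0, -0.0, -0.1]
[-1.4, -1.9, 0.0] [-0.0, -0.0, -0.11]
[-1.1, -2.0, 0.0] [-0.0, -0.0, -0.1]
end [ 0.6    -0.1603  0.2751]
```

>>> {"name": "apply_moves", "arguments": {"steps": [{"dp": [0,0,-2.3],"delta_rot": [0,0,0],"fingers": -1},{"dp": [0,0,-2.3],"delta_rot": [0,0,0],"fingers": -1},{"dp": [-2.3,0.3,0],"delta_rot": [0,0,-0.11],"fingers": -1},{"dp": [-2.2,0,0],"delta_rot": [0,0,-0.11],"fingers": -1},{"dp": [-2.3,-0.2,0],"delta_rot": [0,0,-0.11],"fingers": -1}]}}

```text
clock: 4.88
position: [0.5595, 0.0406, 0.2733]
ee_rot: [0.551, 0.835, -0.0, -0.001]
force: [-0.5, 0.2, -1.3]
gripper_width: 0.0114
grasp_force: 49.7
```

>>> {"name": "apply_moves", "arguments": {"steps": [{"dp": [-2.2,-0.5,0],"delta_rot": [0,0,-0.11],"fingers": -1},{"dp": [-2.2,-0.7,0],"delta_rot": [0,0,-0.11],"fingers": -1},{"dp": [-2.1,-0.9,0],"delta_rot": [0,0,-0.1],"fingers": -1},{"dp": [-1.9,-1.2,0],"delta_rot": [0,0,-0.11],"fingers": -1},{"dp": [-1.9,-1.3,0],"delta_rot": [0,0,-0.1],"fingers": -1}]}}

```text
clock: 5.3
position: [0.5811, -0.0719, 0.2725]
ee_rot: [0.314, 0.949, 0.0, -0.002]
force: [0.1, 0.4, -1.7]
gripper_width: 0.011
grasp_force: 49.7
```

>>> {"name": "apply_moves", "arguments": {"steps": [{"dp": [-1.6,-1.5,0],"delta_rot": [0,0,-0.11],"fingers": -1},{"dp": [-1.5,-1.7,0],"delta_rot": [0,0,-0.1],"fingers": -1},{"dp": [-1.4,-1.9,0],"delta_rot": [0,0,-0.11],"fingers": -1},{"dp": [-1.1,-2.0,0],"delta_rot": [0,0,-0.1],"fingers": -1},{"dp": [0,0,0],"delta_rot": [0,0,0],"fingers": -1}]}}

```text
clock: 5.72
position: [0.5985, -0.1647, 0.2718]
ee_rot: [0.111, 0.994, -0.001, -0.001]
force: [-0.9, -0.4, -0.5]
gripper_width: 0.0114
grasp_force: 49.6
```

>>> {"name": "apply_moves", "arguments": {"steps": [{"dp": [0,0,0],"delta_rot": [0,0,0],"fingers": -1},{"dp": [0,0,0],"delta_rot": [0,0,0],"fingers": -1},{"dp": [0,0,0],"delta_rot": [0,0,0],"fingers": -1},{"dp": [0,0,0],"delta_rot": [0,0,0],"fingers": -1},{"dp": [0,0,0],"delta_rot": [0,0,0],"fingers": -1}]}}

```text
clock: 6.13
position: [0.5987, -0.1595, 0.2744]
ee_rot: [0.111, 0.994, 0.0, 0.0]
force: [0.4, -0.5, -1.3]
gripper_width: 0.0119
grasp_force: 49.6
```

Run:
```python
from h import *
c=shot('wrist');save(c,'w2');o=r.get_obs();print(o['position'],o['ee_rot'],o['clock'])
```

```text
[ 0.5987419  -0.15965942  0.27448474] [ 1.11241173e-01  9.93793437e-01 -7.28374360e-06  8.25096947e-05] 6.1833
```

View pics/w2.png

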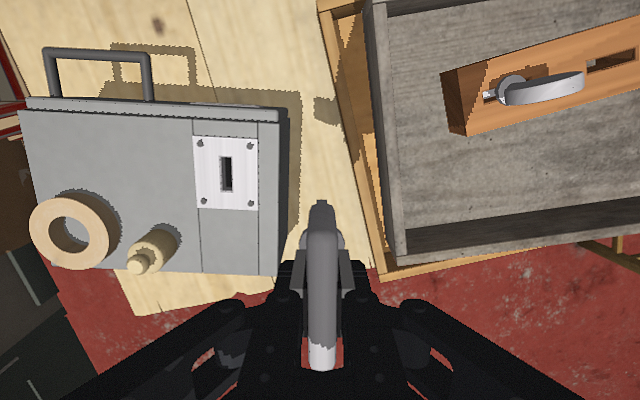

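The keyhole is a dark slot at (226,174) in the lock plate, which spans about (193..258, 136..210). The handle bar runs along (45..150, 52), and the key is held upright with its head at (322,205..370). I'll measure each with masks.

```bash
cat >> h.py <<'E'
def rect(c,m,z):
    ct=max(cv2.findContours(m.astype(np.uint8),cv2.RETR_EXTERNAL,cv2.CHAIN_APPROX_NONE)[0],key=cv2.contourArea)
    P=onz(c,ct.reshape(-1,2),z)[:,:2]
    (cx,cy),(w,h),a=cv2.minAreaRect((P*1000).astype(np.float32)); return ct,(cx,cy),(w,h),a
E
python3 - <<'E'
from h import *
c=load('w2');im=c['color'];g=cv2.cvtColor(im,6+1).astype(int)
m=np.zeros(g.shape,bool);m[150:198,212:242]=g[150:198,212:242]<110
ct,cc,wh,a=rect(c,m,.112);M=cv2.moments(ct);u=(M['m10']/M['m00'],M['m01']/M['m00']);print('slot',u,cc,wh,a)
m=np.zeros(g.shape,bool);m[125:222,180:270]=g[125:222,180:270]>195
m=cv2.morphologyEx(m.astype(np.uint8),cv2.MORPH_CLOSE,np.ones((25,25)))
print('plate',*rect(c,m,.112)[1:])
# tool-frame projection of key
o=r.get_obs();Rt=Ro.from_quat(o['ee_rot']);p=np.array(o['position'])
for d in (-.002,0,.002): print(d,proj(c,p+Rt.apply([[.032+d,0,-.036],[-.032+d,0,-.036]])).round(1).tolist())
for v in (200,204,208,212,230,340,360,366,370,374): print(v,g[v,300:346:3].tolist())
# triangulate keyhole with top
t=load('top0');s=load('side0')
print(tri((c,u),(s,(198+291.5/4-.5,175+147.5/4-.5))),tri((c,u),(s,(198+291.5/4-.5,175+147.5/4-.5)),(t,(350+108.5/4-.5,140+147.5/4-.5))))
print('handle', onz(c,[(48,52),(150,55)],.085), [proj(c,[[*x,.0875]]).round(1).tolist() for x in ((.448,-.2935),(.4253,-.3808))])
E
```

```text
slot (226.3752955082742, 173.0721040189125) (568.5115966796875, -247.4007110595703) (10.234911918640137, 32.13422393798828) 76.51238250732422
plate (568.9061889648438, -248.07611083984375) (59.68106460571289, 69.615966796875) 74.21699523925781
-0.002 [[324.8, 240.4], [324.4, 382.3]]
0 [[324.8, 235.2], [324.4, 378.5]]
0.002 [[324.8, 229.9], [324.4, 374.7]]
200 [213, 203, 207, 210, 209, 220, 56, 60, 58, 205, 210, 198, 208, 203, 202, 206]
204 [217, 202, 204, 209, 210, 92, 71, 76, 76, 58, 205, 204, 205, 209, 202, 208]
208 [214, 198, 199, 213, 67, 71, 69, 73, 75, 73, 77, 125, 200, 208, 206, 206]
212 [214, 202, 201, 118, 71, 74, 73, 73, 72, 74, 77, 70, 200, 204, 204, 203]
230 [209, 175, 66, 70, 74, 74, 76, 77, 81, 81, 76, 79, 76, 120, 209, 209]
340 [24, 84, 85, 167, 104, 109, 115, 118, 121, 119, 113, 112, 51, 80, 48, 24]
360 [14, 85, 82, 144, 185, 196, 204, 204, 206, 201, 185, 174, 92, 85, 97, 19]
366 [12, 88, 85, 73, 187, 196, 204, 204, 205, 200, 185, 143, 89, 95, 104, 20]
370 [21, 21, 19, 20, 1, 72, 172, 183, 178, 126, 12, 15, 15, 19, 17, 23]
374 [16, 19, 14, 19, 21, 22, 17, 21, 21, 14, 22, 22, 18, 18, 22, 23]
[ 0.56821799 -0.24693406  0.1096082 ] [ 0.56753698 -0.24696388  0.10879452]
handle [[ 0.42489016 -0.38342597  0.085     ]
 [ 0.44861693 -0.29135423  0.085     ]] [[[146.2, 54.5]], [[48.6, 51.4]]]
```

Run:
```python
from h import *
c=load('w2');z=c['color'][190:385,260:390]
z=np.clip(z.astype(float)*1.6,0,255).astype(np.uint8)
cv2.imwrite('pics/z3.png',cv2.resize(z,None,fx=3,fy=3,interpolation=2)[:,:,::-1])
o=r.get_obs();Rt=Ro.from_quat(o['ee_rot']);p=np.array(o['position'])
def P(X): return proj(c,p+Rt.apply(X)).round(1).tolist()
for d in (0,.004):
  for k in (.036,.032):
    print(d,k,'top near',P([[-.032+d,-.006,-k],[-.032+d,.006,-k]]),'top far',P([[.032+d,-.006,-k],[.032+d,.006,-k]]),'bottom far',P([[.032+d,0,-k+.04]]),'collar',P([[d,-.013,-k+.056],[d,.013,-k+.056],[d+.013,0,-k+.056]]),'blade',P([[.015+d,0,-k+.08],[.015+d,0,-k+.092]]))
```

```text
0 0.036 top near [[309.8, 378.5], [338.9, 378.5]] top far [[307.8, 235.2], [341.9, 235.2]] bottom far [[324.1, 201.3]] collar [[299.9, 248.5], [347.6, 248.5], [323.8, 226.4]] blade [[323.6, 208.5], [323.5, 202.5]]
0 0.032 top near [[310.2, 370.8], [338.5, 370.8]] top far [[308.2, 230.8], [341.2, 230.8]] bottom far [[324.0, 198.8]] collar [[300.4, 245.4], [347.0, 245.4], [323.8, 223.6]] blade [[323.6, 206.4], [323.5, 200.6]]
0.004 0.036 top near [[309.7, 370.8], [339.1, 370.8]] top far [[307.6, 224.6], [342.1, 224.6]] bottom far [[324.1, 193.1]] collar [[299.8, 241.8], [347.8, 241.8], [323.8, 219.3]] blade [[323.6, 202.1], [323.5, 196.4]]
0.004 0.032 top near [[310.0, 363.3], [338.6, 363.3]] top far [[308.1, 220.5], [341.4, 220.5]] bottom far [[324.0, 190.8]] collar [[300.3, 238.8], [347.2, 238.8], [323.8, 216.7]] blade [[323.6, 200.2], [323.5, 194.7]]
```

View pics/z3.png

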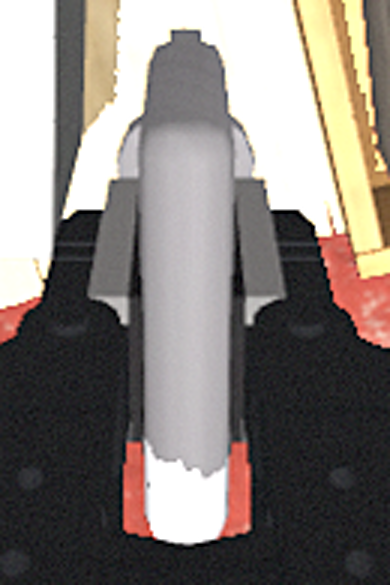

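The key is held centred and flush; the d=0 model matches its near end (row 371) and far end (row 231) to within the calibration. Next, the pre-insertion pose: keyhole (0.568, -0.2475), tool yaw 75.6°.

Run:
```python
from h import *
plan([.5687,-.2477,.19],75.6,n=5)
```

```text
rv total [0.    0.    0.028] rows 5
[0.2, -1.9, 1.7] [0.0, 0.0, 0.01]
[0.2, -1.8, 1.7] [0.0, 0.0, 0.0]
[0.2, -1.9, 1.7] [0.0, 0.0, 0.01]
[0.1, -1.8, 1.7] [0.0, 0.0, 0.0]
[0.2, -1.9, 1.6] [0.0, 0.0, 0.01]
end [ 0.5684 -0.248   0.1905]
```

>>> {"name": "apply_moves", "arguments": {"steps": [{"dp": [0.2,-1.9,1.7],"delta_rot": [0,0,0.01],"fingers": -1},{"dp": [0.2,-1.8,1.7],"delta_rot": [0,0,0],"fingers": -1},{"dp": [0.2,-1.9,1.7],"delta_rot": [0,0,0.01],"fingers": -1},{"dp": [0.1,-1.8,1.7],"delta_rot": [0,0,0],"fingers": -1},{"dp": [0.2,-1.9,1.6],"delta_rot": [0,0,0.01],"fingers": -1}]}}

```text
clock: 6.6
position: [0.5681, -0.2489, 0.1897]
ee_rot: [0.126, 0.992, -0.0, 0.0]
force: [0.4, 0.6, -2.4]
gripper_width: 0.0112
grasp_force: 49.9
```

>>> {"name": "apply_moves", "arguments": {"steps": [{"dp": [0,0,0],"delta_rot": [0,0,0],"fingers": -1},{"dp": [0,0,0],"delta_rot": [0,0,0],"fingers": -1},{"dp": [0,0,0],"delta_rot": [0,0,0],"fingers": -1},{"dp": [0,0,0],"delta_rot": [0,0,0],"fingers": -1},{"dp": [0,0,0],"delta_rot": [0,0,0],"fingers": -1}]}}

```text
clock: 7.02
position: [0.5691, -0.2482, 0.1916]
ee_rot: [0.126, 0.992, -0.0, 0.001]
force: [-0.3, -0.1, -0.8]
gripper_width: 0.0113
grasp_force: 49.6
```

Run:
```python
from h import *
o=r.get_obs();print(o['position'],o['ee_rot'],o['clock'])
c=shot('side');save(c,'s2');w=shot('wrist');save(w,'w3')
a=cv2.resize(c['color'][150:250,220:320],(500,500),interpolation=2);b=cv2.resize(w['color'][130:300,250:352],(300,500),interpolation=2)
cv2.imwrite('pics/z4.png',np.clip(np.hstack([a,b])*1.2,0,255)[:,:,::-1])
```

```text
[ 0.56913647 -0.2481512   0.19159175] [ 1.25900649e-01  9.92042297e-01 -3.69239224e-04  9.85971829e-04] 7.0167[ WARN:0@1.757] global loadsave.cpp:1063 imwrite_ Unsupported depth image for selected encoder is fallbacked to CV_8U.
```

View pics/z4.png

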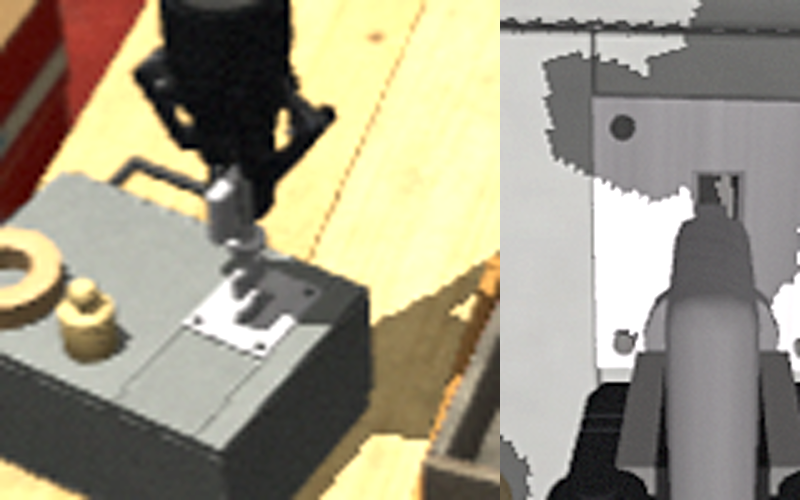

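The side view shows the key upright just above the slot. The wrist view shows the slot's robot-side end at about (325,189), a few pixels right of the blade line (322). I'll put numbers on that in tool coordinates.

Run:
```python
from h import *
c=load('w3');o=r.get_obs();Rt=Ro.from_quat(o['ee_rot']);p=np.array(o['position'])
g=cv2.cvtColor(c['color'],7).astype(int)
for v in (186,188,190,192,194,196,198,200): print(v,g[v,308:342].tolist())
def tool(uv,zt):  # intersect ray with tool-z plane
    oo,d=ray(c,uv);oo=Rt.inv().apply(oo-p);d=Rt.inv().apply(d);return (oo+d*((zt-oo[2])/d[:,2])[:,None])*1000
f=lambda x,y:(250+(x-500+.5)/(300/102)-.5,130+(y+.5)/(500/170)-.5)
zt=p[2]-.112
print('slot end',tool([f(697,173),f(745,173),f(721,173)],zt))
print('plate left edge',tool([f(593,100),f(600,380)],zt), 'top edge L', tool([f(593,98),f(798,98)],zt))
print('handle edges',tool([f(668,330),f(755,330)],-.036),tool([f(669,470),f(757,470)],-.036))
print('collar edges',tool([f(644,318),f(779,318)],.020))
print('blade',tool([f(700,208),f(725,208)],.060))
```

```text
186 [129, 128, 126, 125, 127, 126, 129, 128, 125, 126, 129, 130, 130, 132, 135, 133, 132, 130, 128, 130, 131, 130, 130, 130, 130, 127, 126, 129, 129, 127, 127, 129, 129, 129]
188 [128, 128, 128, 128, 127, 127, 129, 113, 108, 103, 104, 105, 106, 107, 112, 115, 110, 112, 112, 106, 107, 107, 105, 106, 102, 117, 128, 130, 127, 126, 127, 130, 130, 129]
190 [128, 128, 127, 127, 127, 128, 129, 116, 114, 75, 49, 52, 51, 50, 50, 46, 39, 102, 121, 123, 80, 26, 31, 83, 99, 115, 127, 130, 129, 129, 130, 128, 128, 129]
192 [129, 128, 124, 122, 119, 121, 128, 116, 116, 79, 52, 55, 54, 54, 51, 117, 125, 118, 120, 123, 80, 33, 34, 96, 103, 116, 128, 130, 129, 127, 129, 129, 128, 128]
194 [127, 124, 112, 232, 251, 206, 139, 111, 116, 76, 54, 56, 51, 53, 53, 48, 106, 119, 115, 118, 128, 73, 40, 95, 103, 114, 128, 131, 127, 128, 127, 129, 127, 126]
196 [164, 174, 162, 221, 235, 241, 179, 101, 114, 78, 51, 55, 55, 53, 55, 48, 100, 120, 118, 116, 125, 74, 41, 95, 102, 118, 127, 130, 129, 127, 128, 128, 126, 126]
198 [239, 235, 231, 230, 229, 235, 229, 164, 106, 71, 47, 51, 58, 55, 57, 54, 46, 106, 119, 1
[... 219 characters left out ...]
 127, 126]
slot end [[17.57949446 -4.75038484 79.25274059]
 [17.58233505  6.73065948 79.25274059]
 [17.58088913  0.99017132 79.25274059]]
plate left edge [[ 35.22101597 -28.96397487  79.25274059]
 [-37.41497856 -29.91078097  79.25274059]] top edge L [[ 35.69288638 -28.9462127   79.25274059]
 [ 35.70249296  18.91135956  79.25274059]]
handle edges [[ 29.08742198  -6.41846446 -36.        ]
 [ 29.09063232   4.08629866 -36.        ]] [[  9.69225411  -6.56224305 -36.        ]
 [  9.69630938   4.60853529 -36.        ]]
collar edges [[  5.99064989 -13.63495189  20.        ]
 [  5.99811281  11.18738509  20.        ]]
blade [[14.77850245 -3.80339777 60.        ]
 [14.77992261  1.71917732 60.        ]]
```

>>> {"name": "apply_moves", "arguments": {"steps": [{"dp": [0,0.11,0.5],"delta_rot": [0,0,0],"fingers": -1},{"dp": [0,0,0.5],"delta_rot": [0,0,0],"fingers": -1},{"dp": [0,0,0.4],"delta_rot": [0,0,0],"fingers": -1},{"dp": [0,0,0.4],"delta_rot": [0,0,0],"fingers": -1},{"dp": [0,0,0.3],"delta_rot": [0,0,0],"fingers": -1}]}}

```text
clock: 7.53
position: [0.5683, -0.2476, 0.1684]
ee_rot: [0.127, 0.992, 0.0, -0.0]
force: [-0.6, -0.3, -0.4]
gripper_width: 0.0118
grasp_force: 49.6
```

>>> {"name": "apply_moves", "arguments": {"steps": [{"dp": [0,0,0],"delta_rot": [0,0,0],"fingers": -1},{"dp": [0,0,0.2],"delta_rot": [0,0,0],"fingers": -1},{"dp": [0,0,0.2],"delta_rot": [0,0,0],"fingers": -1},{"dp": [0,0,0],"delta_rot": [0,0,0],"fingers": -1},{"dp": [0,0,0],"delta_rot": [0,0,0],"fingers": -1}]}}

```text
clock: 7.95
position: [0.5685, -0.2478, 0.1653]
ee_rot: [0.127, 0.992, 0.0, -0.0]
force: [0.1, -0.0, -1.9]
gripper_width: 0.0118
grasp_force: 49.8
```

>>> {"name": "apply_moves", "arguments": {"steps": [{"dp": [0,0,0.5],"delta_rot": [0,0,0],"fingers": -1},{"dp": [0,0,0.5],"delta_rot": [0,0,0],"fingers": -1},{"dp": [0,0,0.4],"delta_rot": [0,0,0],"fingers": -1},{"dp": [0,0,0.2],"delta_rot": [0,0,0],"fingers": -1},{"dp": [0,0,0],"delta_rot": [0,0,0],"fingers": -1}]}}

```text
clock: 8.37
position: [0.5682, -0.2476, 0.1483]
ee_rot: [0.127, 0.992, 0.0, -0.001]
force: [-0.1, -0.5, -1.8]
gripper_width: 0.0114
grasp_force: 49.6
```

>>> {"name": "apply_moves", "arguments": {"steps": [{"dp": [0,0,0.3],"delta_rot": [0,0,0],"fingers": -1},{"dp": [0,0,0.3],"delta_rot": [0,0,0],"fingers": -1},{"dp": [0,0,0.2],"delta_rot": [0,0,0],"fingers": -1},{"dp": [0,0,0],"delta_rot": [0,0,0],"fingers": -1},{"dp": [0,0,0],"delta_rot": [0,0,0],"fingers": -1}]}}

```text
clock: 8.78
position: [0.5684, -0.2477, 0.141]
ee_rot: [0.127, 0.992, 0.0, -0.0]
force: [-0.2, 1.2, -0.4]
gripper_width: 0.0113
grasp_force: 49.7
```

>>> {"name": "apply_moves", "arguments": {"steps": [{"dp": [0,0,0.15],"delta_rot": [0,0,0],"fingers": -1},{"dp": [0,0,0.1],"delta_rot": [0,0,0],"fingers": -1},{"dp": [0,0,0.1],"delta_rot": [0,0,0],"fingers": -1},{"dp": [0,0,0.05],"delta_rot": [0,0,0],"fingers": -1},{"dp": [0,0,0],"delta_rot": [0,0,0],"fingers": -1}]}}

```text
clock: 9.2
position: [0.5687, -0.2478, 0.1381]
ee_rot: [0.127, 0.992, -0.0, 0.0]
force: [-1.1, 2.7, 4.2]
gripper_width: 0.0118
grasp_force: 50.5
```

>>> {"name": "apply_moves", "arguments": {"steps": [{"dp": [0,0,0.1],"delta_rot": [0,0,0],"fingers": -1},{"dp": [0,0,0],"delta_rot": [0,0,0],"fingers": -1},{"dp": [0,0,0],"delta_rot": [0,0,0],"fingers": -1},{"dp": [0,0,0],"delta_rot": [0,0,0],"fingers": -1},{"dp": [0,0,0],"delta_rot": [0,0,0],"fingers": -1}]}}

```text
clock: 9.62
position: [0.5687, -0.2478, 0.1381]
ee_rot: [0.127, 0.992, -0.0, 0.001]
force: [-2.5, 2.9, 9.3]
gripper_width: 0.0112
grasp_force: 51.5
```

>>> {"name": "apply_moves", "arguments": {"steps": [{"dp": [0,0,-0.05],"delta_rot": [0,0,0.06],"fingers": -1},{"dp": [0,0,0],"delta_rot": [0,0,0.08],"fingers": -1},{"dp": [0,0,0],"delta_rot": [0,0,0.08],"fingers": -1},{"dp": [0,0,0],"delta_rot": [0,0,0.08],"fingers": -1},{"dp": [0,0,0],"delta_rot": [0,0,0.08],"fingers": -1}]}}

```text
clock: 10.03
position: [0.5694, -0.2474, 0.1381]
ee_rot: [0.313, 0.95, 0.0, 0.001]
force: [-0.3, 3.5, 6.0]
gripper_width: 0.0115
grasp_force: 50.9
```

Run:
```python
from h import *
o=r.get_obs();print(o['position'],o['force'],o['torque'],2*np.degrees(np.arctan2(o['ee_rot'][1],o['ee_rot'][0]))-90)
```

```text
[ 0.56935551 -0.24741922  0.13808978] [-0.30183457  3.50118732  5.95246017] [ 0.74918273 -0.0308052   0.1636082 ] 53.479845327478245
```

Turning fine with low forces. Continuing.

>>> {"name": "apply_moves", "arguments": {"steps": [{"dp": [0,0,0],"delta_rot": [0,0,0.1],"fingers": -1},{"dp": [0,0,0],"delta_rot": [0,0,0.1],"fingers": -1},{"dp": [0,0,0],"delta_rot": [0,0,0.1],"fingers": -1},{"dp": [0,0,0],"delta_rot": [0,0,0.1],"fingers": -1},{"dp": [0,0,0],"delta_rot": [0,0,0.1],"fingers": -1}]}}

```text
clock: 10.45
position: [0.5693, -0.2476, 0.1381]
ee_rot: [0.539, 0.842, 0.0, 0.001]
force: [-0.5, 3.0, 6.2]
gripper_width: 0.0112
grasp_force: 50.9
```

>>> {"name": "apply_moves", "arguments": {"steps": [{"dp": [0,0,0],"delta_rot": [0,0,0.1],"fingers": -1},{"dp": [0,0,0],"delta_rot": [0,0,0.1],"fingers": -1},{"dp": [0,0,0],"delta_rot": [0,0,0.1],"fingers": -1},{"dp": [0,0,0],"delta_rot": [0,0,0.08],"fingers": -1},{"dp": [0,0,0],"delta_rot": [0,0,0],"fingers": -1}]}}

```text
clock: 10.87
position: [0.569, -0.2478, 0.1381]
ee_rot: [0.688, 0.726, 0.0, 0.001]
force: [-0.4, 1.8, 6.6]
gripper_width: 0.0115
grasp_force: 50.9
```

Run:
```python
from h import *
o=r.get_obs();print(o['position'],o['force'],o['torque'],2*np.degrees(np.arctan2(o['ee_rot'][1],o['ee_rot'][0]))-90)
```

```text
[ 0.5690408  -0.24779354  0.13807267] [-0.37589348  1.84733511  6.55029079] [0.39385175 0.16655809 0.01250207] 3.0325881525074436
```

>>> {"name": "apply_moves", "arguments": {"steps": [{"dp": [0,0,0],"delta_rot": [0,0,0.07],"fingers": -1},{"dp": [0,0,0],"delta_rot": [0,0,0.07],"fingers": -1},{"dp": [0,0,0],"delta_rot": [0,0,0.06],"fingers": -1},{"dp": [0,0,0],"delta_rot": [0,0,0.04],"fingers": -1},{"dp": [0,0,0],"delta_rot": [0,0,0],"fingers": -1}]}}

```text
clock: 11.28
position: [0.569, -0.2479, 0.1381]
ee_rot: [0.769, 0.639, 0.0, 0.001]
force: [-1.2, 2.5, 6.8]
gripper_width: 0.0113
grasp_force: 50.9
```

Run:
```python
from h import *
o=r.get_obs();print(o['position'],o['force'],o['torque'],2*np.degrees(np.arctan2(o['ee_rot'][1],o['ee_rot'][0]))-90)
```

```text
[ 0.56895121 -0.24788764  0.13808704] [-1.23107882  2.5472422   6.82511587] [0.40420596 0.32679728 0.29889866] -10.561115128553126
```

>>> {"name": "apply_moves", "arguments": {"steps": [{"dp": [0,0,0],"delta_rot": [0,0,0.05],"fingers": -1},{"dp": [0,0,0],"delta_rot": [0,0,0.04],"fingers": -1},{"dp": [0,0,0],"delta_rot": [0,0,0.03],"fingers": -1},{"dp": [0,0,0],"delta_rot": [0,0,0],"fingers": -1},{"dp": [0,0,0],"delta_rot": [0,0,0],"fingers": -1}]}}

```text
clock: 11.7
position: [0.5689, -0.248, 0.1382]
ee_rot: [0.804, 0.594, -0.0, 0.001]
force: [-2.1, 1.7, 7.4]
gripper_width: 0.0114
grasp_force: 85.1
```

Run:
```python
from h import *
o=r.get_obs();print(o['position'],o['force'],o['torque'],2*np.degrees(np.arctan2(o['ee_rot'][1],o['ee_rot'][0]))-90)
```

```text
[ 0.5688732  -0.24800935  0.13819761] [-2.13462475  1.68912171  7.43671057] [0.28637702 0.42394596 2.0296689 ] -17.09259228662154
```

At the stop (2 N m). Relax the twist, release and rise.

>>> {"name": "apply_moves", "arguments": {"steps": [{"dp": [0,0,-0.08],"delta_rot": [0,0,-0.05],"fingers": -1},{"dp": [0,0,0],"delta_rot": [0,0,-0.04],"fingers": -1},{"dp": [0,0,0],"delta_rot": [0,0,0],"fingers": -0.3},{"dp": [0,0,0],"delta_rot": [0,0,0],"fingers": -0.3},{"dp": [0,0,0],"delta_rot": [0,0,0],"fingers": -0.3}]}}

```text
clock: 12.12
position: [0.5685, -0.248, 0.1375]
ee_rot: [0.779, 0.627, -0.0, 0.0]
force: [-0.8, -0.1, -0.3]
gripper_width: 0.0301
grasp_force: 0.0
```

>>> {"name": "apply_moves", "arguments": {"steps": [{"dp": [0,0,-1],"delta_rot": [0,0,0],"fingers": -0.3},{"dp": [0,0,-2],"delta_rot": [0,0,0],"fingers": -0.3},{"dp": [0,0,-3],"delta_rot": [0,0,0],"fingers": -0.3},{"dp": [0,0,-3],"delta_rot": [0,0,0],"fingers": -0.3},{"dp": [0,0,-2],"delta_rot": [0,0,0],"fingers": -0.3}]}}

```text
clock: 12.53
position: [0.5693, -0.2484, 0.2515]
ee_rot: [0.779, 0.628, 0.001, 0.002]
force: [0.7, -0.6, 0.4]
gripper_width: 0.0297
grasp_force: 0.0
```

Run:
```python
from h import *
o=r.get_obs();print(o['position'],o['force'],o['torque'],2*np.degrees(np.arctan2(o['ee_rot'][1],o['ee_rot'][0]))-90)
t=load('w2')
# handle centre: middle of bar px in w2, triangulated
L=onz(t,[(48,52),(150,55)],.085);print(L.mean(0))
a=plan([.475,-.31,.25],-14.4,n=5);a=plan([.4368,-.337,.21],-14.4,start=a,n=3)
```

```text
[ 0.56925266 -0.24838816  0.25151361] [ 0.6651593  -0.63514211  0.38537621] [ 0.02198008 -0.01008264  0.0327939 ] -12.254064698496734
[ 0.43675354 -0.3373901   0.085     ]
rv total [0.004 0.001 0.037] rows 5
[-1.6, -1.6, 0.0] [0.0, 0.0, 0.01]
[-1.6, -1.5, 0.1] [0.0, 0.0, 0.01]
[-1.7, -1.6, -0.0] [0.0, 0.0, 0.01]
[-1.6, -1.5, 0.0] [0.0, 0.0, 0.0]
[-1.7, -1.6, 0.0] [0.0, 0.0, 0.01]
end [ 0.4745 -0.3103  0.2503]
rv total [ 0.004  0.001 -0.003] rows 3
[-1.18, -1.0, 1.34] [0.001, 0.0, -0.001]
[-1.17, -0.99, 1.35] [0.001, 0.001, -0.001]
[-1.18, -1.0, 1.34] [0.002, 0.0, -0.001]
end [ 0.4368 -0.337   0.21  ]
```

>>> {"name": "apply_moves", "arguments": {"steps": [{"dp": [-1.6,-1.6,0],"delta_rot": [0,0,0.01],"fingers": -0.2},{"dp": [-1.6,-1.5,0.1],"delta_rot": [0,0,0.01],"fingers": -0.2},{"dp": [-1.7,-1.6,0],"delta_rot": [0,0,0.01],"fingers": -0.2},{"dp": [-1.6,-1.5,0],"delta_rot": [0,0,0],"fingers": -0.2},{"dp": [-1.7,-1.6,0],"delta_rot": [0,0,0.01],"fingers": -0.2}]}}

```text
clock: 12.95
position: [0.4731, -0.3103, 0.2475]
ee_rot: [0.791, 0.612, 0.0, 0.001]
force: [-0.2, 1.0, 0.7]
gripper_width: 0.0344
grasp_force: 0.0
```

>>> {"name": "apply_moves", "arguments": {"steps": [{"dp": [-1.2,-1,1.3],"delta_rot": [0,0,0],"fingers": -0.2},{"dp": [-1.2,-1,1.3],"delta_rot": [0,0,0],"fingers": -0.2},{"dp": [-1.2,-1,1.3],"delta_rot": [0,0,0],"fingers": -0.2},{"dp": [0,0,0],"delta_rot": [0,0,0],"fingers": -0.2},{"dp": [0,0,0],"delta_rot": [0,0,0],"fingers": -0.2}]}}

```text
clock: 13.37
position: [0.4352, -0.3373, 0.2078]
ee_rot: [0.791, 0.611, 0.0, -0.0]
force: [0.0, -0.5, 0.5]
gripper_width: 0.0343
grasp_force: 0.0
```

Run:
```python
from h import *
o=r.get_obs();print(o['position'],o['ee_rot'],2*np.degrees(np.arctan2(o['ee_rot'][1],o['ee_rot'][0]))-90)
c=shot('wrist');save(c,'w4')
```

```text
[ 0.43523428 -0.33731785  0.20779671] [ 7.91383203e-01  6.11320259e-01  1.13394960e-04 -3.93325587e-04] -14.62993738970495
```

View pics/w4.png

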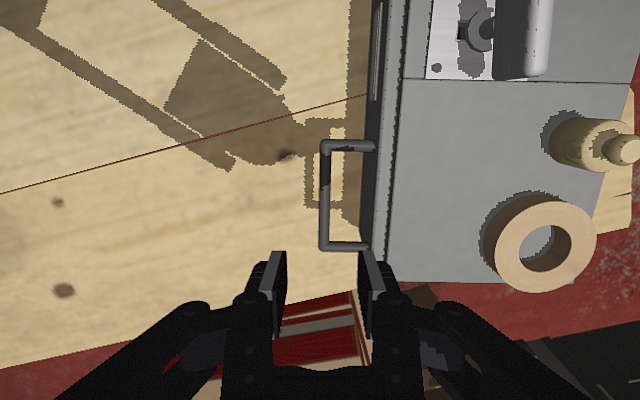

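The wrist view shows the bar as a vertical line at u≈324.5, v 145..246, between the fingers' planes (pads at about 279 and 365). The key stands turned in the lock at the top right. Triangulating with w2.

Run:
```python
from h import *
a=load('w2');c=load('w4');o=r.get_obs();Rt=Ro.from_quat(o['ee_rot']);p=np.array(o['position'])
g=cv2.cvtColor(c['color'],7).astype(int)
for v in (160,200,235): print(v,g[v,312:338].tolist())
for x,y in (((150,54),(325,145)),((48,52),(324,247))):
    X=tri((a,x),(c,y));print(X.round(4),np.round(proj(c,[X])[0]-y,1))
    print(onz(c,[y],.085), Rt.inv().apply(onz(c,[y],.085)-p)*1000)
```

```text
160 [93, 170, 192, 190, 186, 187, 200, 128, 15, 36, 40, 40, 42, 49, 44, 42, 39, 34, 10, 146, 186, 188, 184, 185, 186, 186]
200 [90, 87, 81, 165, 184, 187, 145, 71, 60, 75, 78, 84, 96, 97, 85, 80, 72, 52, 172, 192, 190, 130, 81, 181, 191, 185]
235 [184, 184, 184, 185, 188, 172, 94, 48, 71, 76, 84, 93, 94, 89, 81, 73, 47, 177, 188, 181, 181, 182, 181, 182, 182, 182]
[ 0.4465 -0.2983  0.0713] [-2.4 -0.8]
[[ 0.44862491 -0.29772837  0.085     ]] [[ 41.49078463   2.0359242  123.47178459]]
[ 0.4244 -0.3861  0.0819] [-0.6 -0.2]
[[ 0.42520515 -0.38500012  0.085     ]] [[-48.86594403   1.32489147 123.48090524]]
```

>>> {"name": "apply_moves", "arguments": {"steps": [{"dp": [-0.3,0.25,2.5],"delta_rot": [0,0,0],"fingers": -0.2},{"dp": [0,0,3],"delta_rot": [0,0,0],"fingers": -0.2},{"dp": [0,0,2.5],"delta_rot": [0,0,0],"fingers": -0.2},{"dp": [0,0,1.5],"delta_rot": [0,0,0],"fingers": -0.2},{"dp": [0,0,0],"delta_rot": [0,0,0],"fingers": -0.2}]}}

```text
clock: 13.83
position: [0.4371, -0.3387, 0.1102]
ee_rot: [0.79, 0.613, 0.0, -0.002]
force: [0.2, 1.0, 0.4]
gripper_width: 0.0341
grasp_force: 0.0
```

>>> {"name": "apply_moves", "arguments": {"steps": [{"dp": [0,0,1.5],"delta_rot": [0,0,0],"fingers": -0.2},{"dp": [0,0,1.5],"delta_rot": [0,0,0],"fingers": -0.2},{"dp": [0,0,1],"delta_rot": [0,0,0],"fingers": -0.2},{"dp": [0,0,0.5],"delta_rot": [0,0,0],"fingers": -0.2},{"dp": [0,0,0],"delta_rot": [0,0,0],"fingers": -0.2}]}}

```text
clock: 14.25
position: [0.4377, -0.3403, 0.0675]
ee_rot: [0.791, 0.612, 0.0, -0.0]
force: [-0.7, 0.1, -0.2]
gripper_width: 0.0339
grasp_force: 0.0
```

>>> {"name": "apply_moves", "arguments": {"steps": [{"dp": [0,0,0],"delta_rot": [0,0,0],"fingers": -0.5},{"dp": [0,0,0],"delta_rot": [0,0,0],"fingers": -0.7},{"dp": [0,0,0],"delta_rot": [0,0,0],"fingers": -1},{"dp": [0,0,0],"delta_rot": [0,0,0],"fingers": -1},{"dp": [0,0,0],"delta_rot": [0,0,0],"fingers": -1}], "squeeze": 30}}

```text
clock: 14.67
position: [0.4364, -0.3407, 0.0687]
ee_rot: [0.791, 0.612, -0.001, -0.0]
force: [-4.9, 0.4, 3.6]
gripper_width: 0.0086
grasp_force: 29.2
```

>>> {"name": "apply_moves", "arguments": {"steps": [{"dp": [0,-0.5,0],"delta_rot": [0,0,0],"fingers": -1},{"dp": [0,-0.8,0],"delta_rot": [0,0,0],"fingers": -1},{"dp": [0,-1,0],"delta_rot": [0,0,0],"fingers": -1},{"dp": [0,-1,0],"delta_rot": [0,0,0],"fingers": -1},{"dp": [0,-0.7,0],"delta_rot": [0,0,0],"fingers": -1}]}}

```text
clock: 15.08
position: [0.3982, -0.3299, 0.0686]
ee_rot: [0.791, 0.612, 0.0, 0.0]
force: [2.9, 3.9, 5.4]
gripper_width: 0.0089
grasp_force: 30.0
```

>>> {"name": "apply_moves", "arguments": {"steps": [{"dp": [0,-0.9,0],"delta_rot": [0,0,0],"fingers": -1},{"dp": [0,-1,0],"delta_rot": [0,0,0],"fingers": -1},{"dp": [0,-1,0],"delta_rot": [0,0,0],"fingers": -1},{"dp": [0,-0.7,0],"delta_rot": [0,0,0],"fingers": -1},{"dp": [0,0,0],"delta_rot": [0,0,0],"fingers": -1}]}}

```text
clock: 15.5
position: [0.3623, -0.3198, 0.0685]
ee_rot: [0.791, 0.612, 0.0, -0.001]
force: [-0.1, 6.2, 10.8]
gripper_width: 0.0089
grasp_force: 30.3
```

>>> {"name": "apply_moves", "arguments": {"steps": [{"dp": [0,-0.3,0],"delta_rot": [0,0,0],"fingers": -1},{"dp": [0,-0.2,0],"delta_rot": [0,0,0],"fingers": -1},{"dp": [0,-0.2,0],"delta_rot": [0,0,0],"fingers": -1},{"dp": [0,0,0],"delta_rot": [0,0,0],"fingers": -1},{"dp": [0,0,0],"delta_rot": [0,0,0],"fingers": -1}]}}

```text
clock: 15.92
position: [0.3592, -0.319, 0.0686]
ee_rot: [0.791, 0.612, 0.002, 0.002]
force: [13.5, 6.4, 3.3]
gripper_width: 0.0086
grasp_force: 29.9
```

>>> {"name": "apply_moves", "arguments": {"steps": [{"dp": [0,0.4,0],"delta_rot": [0,0,0],"fingers": -1},{"dp": [0,0,0],"delta_rot": [0,0,0],"fingers": -0.3},{"dp": [0,0,0],"delta_rot": [0,0,0],"fingers": -0.3},{"dp": [0,0,0],"delta_rot": [0,0,0],"fingers": -0.3},{"dp": [0,0,0],"delta_rot": [0,0,0],"fingers": -0.3}]}}

```text
clock: 16.33
position: [0.3603, -0.3208, 0.0675]
ee_rot: [0.791, 0.612, -0.0, -0.0]
force: [0.2, 0.7, -0.8]
gripper_width: 0.0295
grasp_force: 0.0
```

>>> {"name": "apply_moves", "arguments": {"steps": [{"dp": [0,0,-1.5],"delta_rot": [0,0,0],"fingers": -0.3},{"dp": [0,0,-3],"delta_rot": [0,0,0],"fingers": -0.3},{"dp": [0,0,-3],"delta_rot": [0,0,0],"fingers": -0.3},{"dp": [0,0,-3],"delta_rot": [0,0,0],"fingers": -0.3},{"dp": [0,0,-2],"delta_rot": [0,0,0],"fingers": -0.3}]}}

```text
clock: 16.75
position: [0.361, -0.3216, 0.1952]
ee_rot: [0.791, 0.612, -0.0, 0.001]
force: [0.9, -0.4, -0.4]
gripper_width: 0.0302
grasp_force: 0.0
```

Run:
```python
from h import *
print(r.get_obs()['position'],r.get_obs()['force'])
c=shot('side');t=shot('top')
a=cv2.resize(c['color'][140:260,180:320],(467,400),interpolation=2);b=cv2.resize(t['color'][130:250,350:450],(333,400),interpolation=2)
cv2.imwrite('pics/z5.png',np.hstack([a,b])[:,:,::-1])
```

```text
[ 0.36104734 -0.32162982  0.19524033] [ 0.90656581 -0.3897343  -0.42206181]
```

View pics/z5.png

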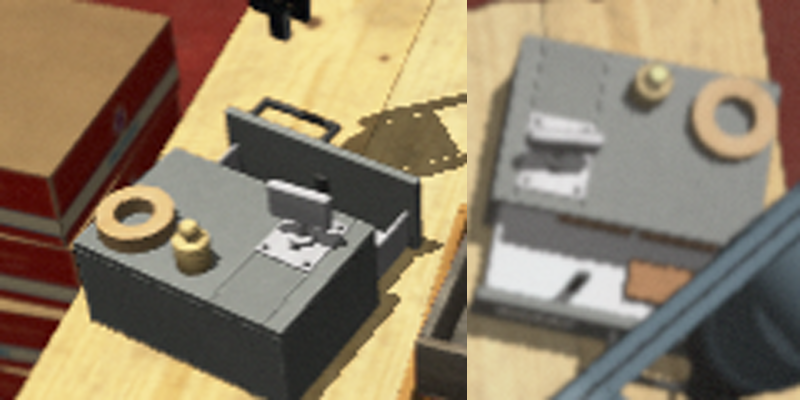

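The drawer is fully open, the key stands turned in the lock at about (300,205) in the crop, and the tape and weight are in place. Handing in.

```bash
python3 -c "
from workcell import r
print(r.sign_off())"
```

```text
the job is handed in; nothing more can be done
None
```

The crossbar key is home and turned to its stop in the lock, the drawer is pulled out to its stop (about 80 mm), and the job is handed in; no verdict was returned.

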